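# Zero the spice mill's grind screw and back it off a quarter turn

### The job

Set the spice mill to a medium grind: turn the wing screw on top clockwise (seen from above) until it bottoms, finger-tight and without forcing it, then back it off a quarter turn and let go. The screw's arm pushes the loose dark steel marker ring ahead of it, and the ring stays behind to mark where the screw bottomed, so do not touch the ring yourself, and leave the jar, bowl and spoon where they are.

Things in the scene. Friction and masses are not known exactly. Their poses are not given: they have to be found in the camera images.
- mill: Hand spice mill bolted down: wooden base 150 x 150 mm, 75 mm tall; green cast body; round flat top plate 104 mm across, 190 mm above the counter, with ring and screw on its vertical axis. Green funnel on its +x side (out to 130 mm, top at 178 mm), crank on its +y side (out to 140 mm, below 150 mm). Origin: centre of the underside, z up.
- screw: Steel wing screw on the mill's axis. Origin on the axis on the mill's top plate (190 mm up), z up, x along wing and pointer arm. Clockwise from above (yaw decreasing) screws in, with no noticeable sinking. Friction 0.05 N m (0.07 pushing the ring). Bottoms dead at a hidden place, 1.1 to 2.6 rad from the start: 0.25 to 0.35 N m for half a second is finger-tight, 0.5 is forcing.
- wing (a point): Centre of the wing to grip: an upright bar 46 mm long along the screw's x axis, 10 mm thick along y, its underside 24 mm and its top 50 mm above the mill's top plate; this point is 37 mm above the plate on the axis. Axes as screw. It sits on a 14 mm stem and stays where it is left.
- pointer (a point): Tip of the screw's pointer arm, 36 mm from the axis along the screw's +x, 10 mm above the mill's top plate; the arm is 6 mm wide, 7 to 14 mm above the plate. Axes as screw.
- ring: Loose dark steel marker ring 80 mm across, 5 mm thick, on the top plate about the screw's axis, with a tab 26 to 36 mm from the axis, 15 mm tall. The arm pushes the tab clockwise; in contact the x axes of ring and screw coincide (at the start: 0.2 to 2.1 rad apart). Backing off leaves the ring: screw yaw minus ring yaw is the angle backed off. Origin on the axis, on the plate.
- jar: Closed brown jar with a red lid, 72 mm across, 130 mm tall, beside the mill; bystander. Origin: centre of its underside.
- bowl: White ceramic bowl 110 mm across, 50 mm tall, beside the mill; bystander. Origin: centre of its underside.
- spoon: Small scoop-like spoon 160 mm long lying on the counter along its x axis; bystander. Origin: under its middle.

How it is judged:
By the outcome, as a careful person would: the job done as asked, in the order asked, and still so for the second after the job is handed in, with the robot touching nothing.
It also fails if it takes over 64 s, if anything falls off the work surface, if the arm or the gripper's body presses on something with over 40 N, if the wrist force passes 120 N, or if a joint passes its speed limit or range.

### The arm

A 6-joint arm with a two-finger parallel gripper is mounted at the origin on the work surface. World frame = base frame: x ahead of the robot, y to its left, z up, the work surface at z = 0. Lengths are in m, angles in degrees, forces in N, time in s.
With the tool pointing down it reaches from about 0.25 to 0.725 m from the base axis. Payload 9.7 kg.
Tool frame: the origin (TCP) lies at the very end of the fingers, on their centre line; the grasp point (between the pads) lies 19 mm behind it; z points along the fingers, y is the line along which they close (so a half turn about z gives the same grasp; the last joint's range is limited). The gripper opens to 85 mm and grips with 20 to 120 N. Pads are 22 mm wide; open, the fingers measure 114 mm over their backs; the gripper's body (76 mm by 85 mm) begins 54 mm behind the grasp point. The pads swing forward as they close: fully open they stand 13 mm farther back than shut.
Start: joints at [-73.052, 4.979, 10.078, 95.1, 0, 90], TCP at [0.16, -0.526, 0.231] pointing down, gripper open.
Joint ranges: [-179.16, 179.16], [-48.56, 103.87], [-65.8, 70.77], [-126.05, 130.52], [-82.76, 87.17], [-180, 180]. Speed limits (degrees/s): [127.2, 127.2, 147.25, 180, 180, 180].

### API

Orientations are given as [roll, pitch, yaw] about the fixed x, y, z axes, in that order (R = Rz(yaw) Ry(pitch) Rx(roll)).
In Python, from workcell import bot gives the robot as it stands.
- The arm moves only by the tool arm_command, never from a script. Its argument "series" is a list of rows, each a list of 4 numbers: the shift along the tool's x, y, z in m, then the turn about the tool's z in rad. A call has exactly 5 rows; each row is the pose to reach, as a shift and turn from the pose commanded when the call began, along the tool's axes at that moment; what a row does not reach only later rows make up. A row lasts 1/10 s, in which the tool goes at most 50 mm and 8.59 degrees, less where a joint would pass 70% of its speed; a pose out of reach is approached as far as the arm can. A call with a gripper value outside its range is refused whole. "hand" is the finger opening in m, from 0 to 0.0854, set as the call begins (left out, the last holds). The fingers move at their own pace and stop on an object; "grip_force" is the grip in N (left out, the last holds). Time passes only in rows, so rows that repeat a pose let the fingers close, or fill a call up. It gives the time, the measured TCP pose, the force, the opening and the grip force at its end, in the units of the state.
- bot.get_obs(): the state, without advancing time (a new reading comes with each control period).
- bot.camera(name): name is "side" or "top"; returns a dict with "color" (480x640x3 uint8, blue, green, red), "camera_matrix" (3x3 intrinsics, pixels), "xyz" and "orientation" of the camera in the world. Camera axes: x right, y up, looking along -z (the intrinsics and any distortion apply to the point x, -y, -z); pixel columns grow to the right and rows downward; lengths in m; the calibration is good to about 2 mm. A picture is of the moment at which its call begins. There is no depth.
- bot.job_done(): hands the job in; it is judged then, once.
Trained networks look in the newest picture that a camera, given by its name, has taken for a name from the list of things; names that differ only in an ending like _2 or _b are one class to them, and where a whole thing is asked for, a point or a joint stands for the part that bears it (a point fixed in the world has none). Each returns a list of dicts, best first, with "confidence" (0 to 1); they miss things now and then, are a little off and sometimes report something else, mostly with a low value. They report only what shows in the picture. A call takes as long as a camera call.
- bot.find_in(camera, target): "location" ([column, row] in pixels, amid what is visible of it).
- bot.mark_of(camera, target): "location" ([column, row] in pixels: a listed point, or the origin of a listed thing).
The state is a dict: "time": time; "q": joint angles; "qd": joint speeds; "joint_efforts": joint torques, N m; "ee_pos": TCP position; "tcp_rot": TCP orientation; "wrist_force": force on the tool from outside, world axes, zero at the start; "torque": the same for the moment, N m; "opening": finger opening in m; "grasp_force": force on a finger pad.
Only numpy, scipy, OpenCV 4.12 (cv2) and the standard library are available. Lean on these libraries where they do the work, as an engineer would, in place of code of your own. Each camera call takes 0.05 s, during which the arm holds its last target. There are 200 camera calls.

## Working session

There is one attempt and no reset: what is moved stays moved. The work goes in short steps, Python scripts to look and compute and a tool call to move; the robot and the scene stay as the last step left them, time stands still between calls to the robot, and variables do not carry over. Pictures are saved under pics/ and viewed, at most 10 in all, crops included, and the job is handed in when it is done.

Besides the shell and the picture viewer there is one more tool, called after "Request:" by a JSON object that holds its "method" and its "body", one argument or row to a line. arm_command: Moves the arm, as the interface text tells. Its arguments: {"type":"object","properties":{"series":{"type":"array"},"hand":{"type":"number"},"grip_force":{"type":"number"}},"required":["series"]}

```bash
mkdir -p pics; ls; cat > h.py <<'E'
import numpy as np, cv2
from scipy.spatial.transform import Rotation as R
from workcell import bot
def cam(n,save=None):
    c=bot.camera(n)
    if save: cv2.imwrite('pics/'+save,c['color'])
    return c
E
python3 - <<'E'
from h import *
o=bot.get_obs(); print(o)
for n in('top','side'):
    c=cam(n,n+'0.png'); print(n,{k:v for k,v in c.items() if k!='color'})
    for t in('mill','screw','wing','pointer','ring','jar','bowl','spoon'):
        print(t,[(np.round(d['location'],1).tolist(),round(d['confidence'],2)) for d in bot.mark_of(n,t)[:3]])
E
```

```text
pics
{'time': 0.0, 'q': array([-7.30516629e+01,  5.01166480e+00,  1.00347359e+01,  9.51007827e+01,
        9.28770402e-04,  8.99998652e+01]), 'qd': array([-0.01146262, -0.03200123,  0.107647  , -0.01353987,  0.09994443,
       -0.10373587]), 'joint_efforts': array([ 1.93938315e-03, -5.20387745e+01,  4.64801466e+01,  1.63292029e-02,
        8.24206631e-05,  8.86342860e-06]), 'ee_pos': array([ 0.16026568, -0.52588513,  0.23058019]), 'tcp_rot': array([-1.79922288e+02, -9.28952316e-04,  1.69484706e+01]), 'wrist_force': array([ 1.26764716, -0.36587983, -0.39789073]), 'torque': array([ 0.03463238,  0.00028136, -0.01831654]), 'grasp_force': 0.0, 'opening': 0.08583000312321047}
top {'camera_matrix': array([[525.27282574,   0.        , 319.46840262],
       [  0.        , 525.27282574, 237.4675273 ],
       [  0.        ,   0.        ,   1.        ]]), 'xyz': array([0.39963684, 0.07031302, 1.28812749]), 'orientation': array([ 11.33898668,  -1.14989769, -89.49406023])}
mill [([364.2, 268.9], 0.84), ([375.2, 258.2], 0.62)]
screw [([375.6, 256.8], 0.76)]
wing [([378.7, 250.2], 0.44)]
pointer [([362.7, 265.6], 0.69)]
ring [([376.3, 257.1], 0.82)]
jar [([435.9, 238.1], 0.77), ([375.1, 255.7], 0.23)]
bowl [([271.8, 259.2], 0.73)]
spoon [([362.9, 194.6], 0.98)]
side {'camera_matrix': array([[525.35682514,   0.        , 322.92316083],
       [  0.        , 525.35682514, 238.36454526],
       [  0.        ,   0.        ,   1.        ]]), 'xyz': array([0.43885171, 0.74434601, 0.71588373]), 'orientation': array([ 5.26162351e+01,  1.12532123e-01, -1.63906071e+02])}
mill [([362.9, 271.0], 0.8)]
screw [([368.7, 195.8], 0.88)]
wing [([374.2, 180.4], 0.82)]
pointer [([386.8, 199.7], 0.81)]
ring [([369.2, 194.7], 0.55)]
jar [([352.6, 218.5], 0.65)]
bowl [([282.2, 257.5], 0.72), ([323.6, 353.3], 0.59)]
spoon [([284.1, 258.3], 0.74), ([368.0, 195.2], 0.15)]
```

```bash
cat >> h.py <<'E'
def ray(c,p):
    K=c['camera_matrix']; d=np.array([(p[0]-K[0,2])/K[0,0],-(p[1]-K[1,2])/K[1,1],-1])
    return c['xyz'],R.from_euler('xyz',c['orientation'],degrees=True).apply(d)
def atz(c,p,z):
    o,d=ray(c,p); return o+d*(z-o[2])/d[2]
def proj(c,X):
    v=R.from_euler('xyz',c['orientation'],degrees=True).inv().apply(np.atleast_2d(X)-c['xyz']); K=c['camera_matrix']
    return np.c_[K[0,2]-K[0,0]*v[:,0]/v[:,2],K[1,2]+K[1,1]*v[:,1]/v[:,2]]
H=dict(mill=0,screw=.19,wing=.227,pointer=.2,ring=.19,jar=0,bowl=0,spoon=0)
E
python3 - <<'E'
from h import *
for n in('top','side'):
    c=cam(n)
    for t,z in H.items():
        for d in bot.mark_of(n,t)[:2]: print(n,t,np.round(atz(c,d['location'],z),4),round(d['confidence'],2))
a=cv2.imread('pics/top0.png')[195:315,300:460]; b=cv2.imread('pics/side0.png')[140:260,290:450]
f=lambda i:cv2.resize(i,(800,600),interpolation=cv2.INTER_CUBIC)
cv2.imwrite('pics/top0c.png',f(a)); cv2.imwrite('pics/side0c.png',f(b))
E
```

```text
top mill [ 0.5873 -0.067   0.    ] 0.71
top screw [ 0.5804 -0.0699  0.19  ] 0.65
top wing [ 0.581 -0.07   0.227] 0.71
top pointer [ 0.563 -0.047  0.2  ] 0.47
top ring [ 0.5811 -0.0697  0.19  ] 0.9
top jar [ 0.6601 -0.2463  0.    ] 0.84
top jar [ 0.6102 -0.0912  0.    ] 0.22
top bowl [0.6021 0.1586 0.    ] 0.62
top spoon [ 0.7613 -0.0695  0.    ] 0.68
side mill [ 0.5878 -0.0692  0.    ] 0.85
side screw [ 0.5834 -0.0702  0.19  ] 0.72
side wing [ 0.5807 -0.0609  0.227 ] 0.94
side pointer [ 0.5518 -0.0444  0.2   ] 0.6
side pointer [ 0.584  -0.1021  0.2   ] 0.15
side ring [ 0.5861 -0.0666  0.19  ] 0.96
side jar [ 0.6572 -0.2501  0.    ] 0.89
side bowl [0.6059 0.1681 0.    ] 0.7
side spoon [ 0.7693 -0.0682  0.    ] 0.86
```

View pics/top0.png

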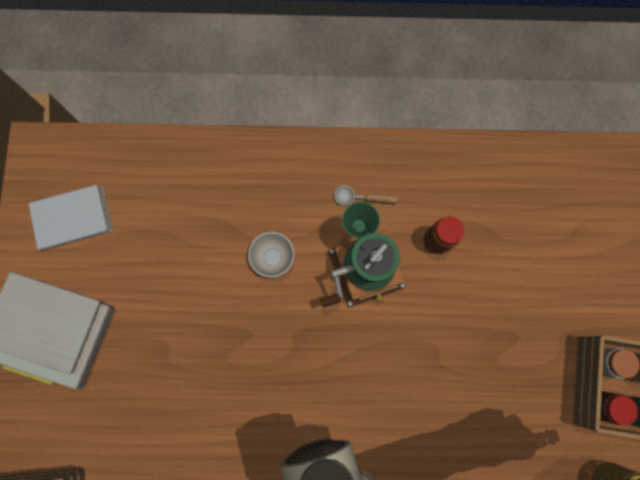

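View pics/top0c.png

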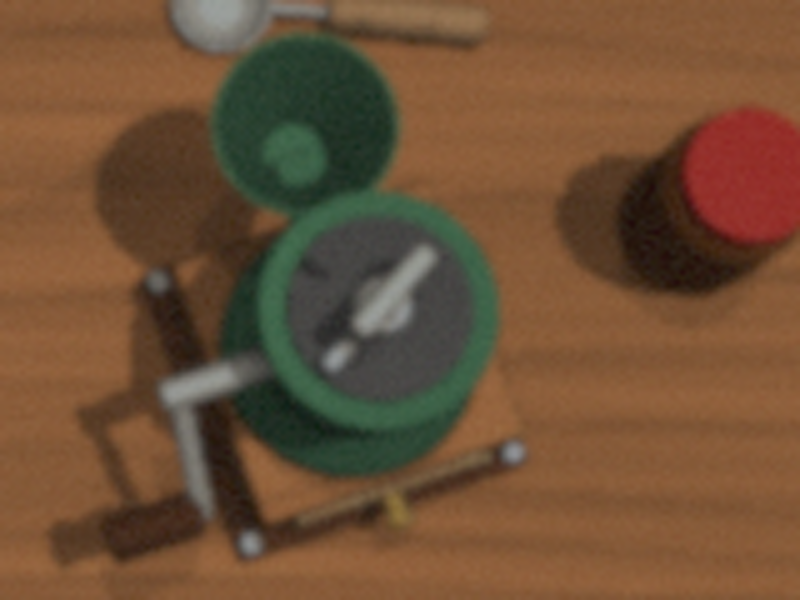

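View pics/side0c.png

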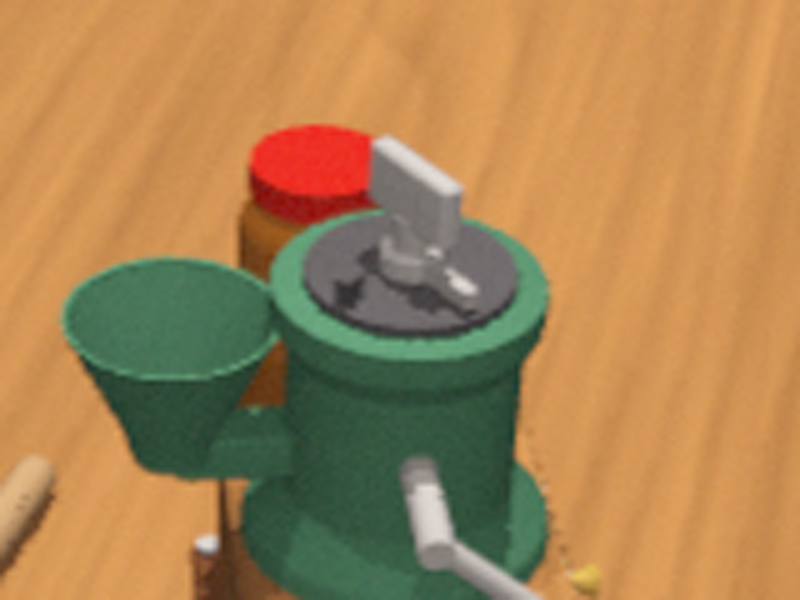

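```bash
python3 - <<'E'
from h import *
t=cam('top');s=cam('side')
T=lambda u,v:(300+u/5,195+v/5); S=lambda u,v:(290+u/5,140+v/5)
w1=atz(t,T(431,251),.24);w2=atz(t,T(365,325),.24);print('wing ends',w1,w2,(w1+w2)/2,np.degrees(np.arctan2(*(w2-w1)[1::-1])),np.linalg.norm(w1-w2))
w1=atz(s,S(382,140),.24);w2=atz(s,S(455,187),.24);print('side wing top',w1,w2,(w1+w2)/2,np.degrees(np.arctan2(*(w2-w1)[1::-1])),np.linalg.norm(w1-w2))
for p,z in (((325,370),.202),((315,268),.2)):
    x=atz(t,T(*p),z); print('top ptr/tab',x,np.degrees(np.arctan2(*(x-[.581,-.07,0])[1::-1])),np.linalg.norm((x-[.581,-.07,0])[:2]))
for p,z in (((472,293),.202),((350,292),.2)):
    x=atz(s,S(*p),z); print('side ptr/tab',x,np.degrees(np.arctan2(*(x-[.5825,-.069,0])[1::-1])))
# plate rim fits: dark ellipse centre in top
for c,p in((t,T(380,308)),(t,T(379,312)),(s,S(411,271))): print(atz(c,p,.19))
# mill yaw: funnel centre
print(atz(t,T(305,122),.178))
E
```

```text
wing ends [ 0.5957341  -0.08481348  0.24      ] [ 0.564953   -0.05755198  0.24      ] [ 0.58034355 -0.07118273  0.24      ] 138.47007485155495 0.04111770111329038
side wing top [ 0.59489684 -0.07675786  0.24      ] [ 0.56315101 -0.05147777  0.24      ] [ 0.57902392 -0.06411781  0.24      ] 141.46870970262697 0.040581779210168936
top ptr/tab [ 0.55174067 -0.04523388  0.202     ] 139.75425177133926 0.03833365473089278
top ptr/tab [ 0.5953127  -0.04158028  0.2       ] 63.26931865149949 0.031820334323834125
side ptr/tab [ 0.55304843 -0.04421484  0.202     ] 139.91748532529584
side ptr/tab [ 0.59573324 -0.03591737  0.2       ] 68.1983102083119
[ 0.58021209 -0.07011323  0.19      ]
[ 0.57848842 -0.06966675  0.19      ]
[ 0.58023028 -0.07112605  0.19      ]
[ 0.66370943 -0.03996895  0.178     ]
```

The top view shows the screw axis near pixel (376,257). The pointer arm tip is at (365,269), pointing down-left, and the dark ring tab is near (363,249). In the side view the wing top runs from about (366,168) to (381,177). The two cameras agree on an axis of about (0.581, -0.070), a screw yaw of about 139.5° and a ring yaw of about 65°.

Request:
{"method": "arm_command", "body": {
  "series": [
    [0,0,-0.04,-0.1],
    [0,0,-0.08,-0.25],
    [0,0,-0.08,-0.4],
    [0,0,-0.08,-0.5],
    [0,0,-0.08,-0.5]
  ],
  "hand": 0.05
}}

```text
time: 2.4
ee_pos: [0.1604, -0.5262, 0.3115]
tcp_rot: [180.0, 0.0, 45.7]
wrist_force: [-0.3, -0.1, -1.1]
opening: 0.0498
grasp_force: 0.0
```

```bash
cat >> h.py <<'E'
def goal(x,y,z,yaw,turns=0):
    o=bot.get_obs(); r=R.from_euler('xyz',o['tcp_rot'],degrees=True)
    d=r.inv().apply(np.array([x,y,z])-o['ee_pos']); w=(o['tcp_rot'][2]-yaw+180)%360-180+360*turns
    print('t',o['time'],'q',np.round(o['q'],1),'pos',np.round(o['ee_pos'],4),'rot',np.round(o['tcp_rot'],2)); print('shift',np.round(d,4),'turn',round(np.radians(w),3))
E
python3 -c "
from h import *
goal(.581,-.0702,.31,-40.5)"
```

```text
t 2.4 q [-73.1   7.7  22.2 104.4  -0.   61.3] pos [ 0.1604 -0.5262  0.3115] rot [1.7998e+02 1.0000e-02 4.5670e+01]
shift [ 0.6201 -0.0177  0.0013] turn 1.504
```

Request:
{"method": "arm_command", "body": {
  "series": [
    [0.03,0,0,0],
    [0.07,-0.002,0,0],
    [0.11,-0.003,0,0],
    [0.15,-0.004,0,0],
    [0.19,-0.005,0,0]
  ]
}}

```text
time: 2.9
ee_pos: [0.2904, -0.3855, 0.3111]
tcp_rot: [-180.0, -0.0, 45.4]
wrist_force: [0.7, -0.2, -0.2]
opening: 0.0499
grasp_force: 0.0
```

Request:
{"method": "arm_command", "body": {
  "series": [
    [0.04,-0.001,0,0],
    [0.08,-0.002,0,0],
    [0.12,-0.003,0,0],
    [0.16,-0.004,0,0],
    [0.2,-0.006,0,0]
  ]
}}

```text
time: 3.4
ee_pos: [0.4262, -0.2384, 0.3111]
tcp_rot: [-180.0, 0.0, 45.4]
wrist_force: [-0.1, 0.9, -0.7]
opening: 0.05
grasp_force: 0.0
```

Request:
{"method": "arm_command", "body": {
  "series": [
    [0.05,-0.001,0,0],
    [0.1,-0.003,0,0],
    [0.15,-0.005,0,0],
    [0.19,-0.006,0,0],
    [0.23,-0.007,0,0]
  ]
}}

```text
time: 3.9
ee_pos: [0.5822, -0.0687, 0.3109]
tcp_rot: [-180.0, 0.0, 45.4]
wrist_force: [1.0, -0.4, 0.2]
opening: 0.0502
grasp_force: 0.0
```

Request:
{"method": "arm_command", "body": {
  "series": [
    [0,0,0,-0.14],
    [0,0,0,-0.28],
    [0,0,0,-0.42],
    [0,0,0,-0.56],
    [0,0,0,-0.7]
  ]
}}

```text
time: 4.4
ee_pos: [0.5812, -0.0705, 0.3109]
tcp_rot: [-180.0, -0.0, 85.8]
wrist_force: [0.2, -0.6, 0.4]
opening: 0.0502
grasp_force: 0.0
```

Request:
{"method": "arm_command", "body": {
  "series": [
    [0,0,0,-0.14],
    [0,0,0,-0.28],
    [0,0,0,-0.42],
    [0,0,0,-0.56],
    [0,0,0,-0.7]
  ]
}}

```text
time: 4.9
ee_pos: [0.5812, -0.0706, 0.311]
tcp_rot: [-180.0, -0.0, 125.9]
wrist_force: [-0.8, 0.0, -0.7]
opening: 0.05
grasp_force: 0.0
```

Request:
{"method": "arm_command", "body": {
  "series": [
    [0,0,0,-0.14],
    [0,0,0,-0.28],
    [0,0,0,-0.42],
    [0,0,0,-0.56],
    [0,0,0,-0.7]
  ]
}}

```text
time: 5.4
ee_pos: [0.5812, -0.0706, 0.3109]
tcp_rot: [-180.0, -0.0, 166.0]
wrist_force: [0.3, -1.5, 0.0]
opening: 0.05
grasp_force: 0.0
```

Request:
{"method": "arm_command", "body": {
  "series": [
    [0,0,0,-0.14],
    [0,0,0,-0.28],
    [0,0,0,-0.42],
    [0,0,0,-0.56],
    [0,0,0,-0.7]
  ]
}}

```text
time: 5.9
ee_pos: [0.5812, -0.0706, 0.311]
tcp_rot: [180.0, -0.0, -153.9]
wrist_force: [0.6, -0.1, -0.4]
opening: 0.0499
grasp_force: 0.0
```

Request:
{"method": "arm_command", "body": {
  "series": [
    [0,0,0,-0.14],
    [0,0,0,-0.28],
    [0,0,0,-0.42],
    [0,0,0,-0.56],
    [0,0,0,-0.7]
  ]
}}

```text
time: 6.4
ee_pos: [0.5812, -0.0706, 0.311]
tcp_rot: [180.0, -0.0, -113.7]
wrist_force: [0.3, 0.0, 0.4]
opening: 0.0503
grasp_force: 0.0
```

Request:
{"method": "arm_command", "body": {
  "series": [
    [0,0,0,-0.14],
    [0,0,0,-0.28],
    [0,0,0,-0.42],
    [0,0,0,-0.56],
    [0,0,0,-0.7]
  ]
}}

```text
time: 6.9
ee_pos: [0.5812, -0.0706, 0.311]
tcp_rot: [180.0, 0.0, -73.6]
wrist_force: [-0.2, 0.1, -0.1]
opening: 0.0503
grasp_force: 0.0
```

```bash
python3 -c "
from h import *
goal(.581,-.0702,.212,-40.5)"
```

```text
t 6.9 q [  -6.9   13.    28.2  105.2    0.  -113.3] pos [ 0.5812 -0.0706  0.311 ] rot [ 1.7997e+02  1.0000e-02 -7.3640e+01]
shift [-0.0004  0.      0.099 ] turn -0.578
```

Request:
{"method": "arm_command", "body": {
  "series": [
    [0,0,0,-0.14],
    [0,0,0,-0.28],
    [0,0,0,-0.42],
    [0,0,0,-0.54],
    [0,0,0,-0.58]
  ]
}}

```text
time: 7.4
ee_pos: [0.5812, -0.0706, 0.311]
tcp_rot: [180.0, 0.0, -40.5]
wrist_force: [-0.2, 0.8, -0.0]
opening: 0.05
grasp_force: 0.0
```

Request:
{"method": "arm_command", "body": {
  "series": [
    [0,0,0.025,0],
    [0,0,0.05,0],
    [0,0,0.07,0],
    [0,0,0.09,0],
    [0,0,0.098,0]
  ]
}}

```text
time: 7.9
ee_pos: [0.5805, -0.0705, 0.211]
tcp_rot: [179.9, 0.1, -40.7]
wrist_force: [0.1, -0.4, 0.4]
opening: 0.0501
grasp_force: 0.0
```

```bash
python3 - <<'E'
from h import *
goal(.581,-.0702,.212,-40.5)
c=cam('side');cv2.imwrite('pics/a1.png',cv2.resize(c['color'][110:260,270:470],(800,600),interpolation=cv2.INTER_CUBIC))
E
```

```text
t 7.9 q [  -6.9    9.6   12.9   93.5   -0.  -146.2] pos [ 0.5805 -0.0705  0.211 ] rot [ 1.799e+02  1.400e-01 -4.070e+01]
shift [ 0.0002 -0.0006 -0.001 ] turn -0.003
```

View pics/a1.png

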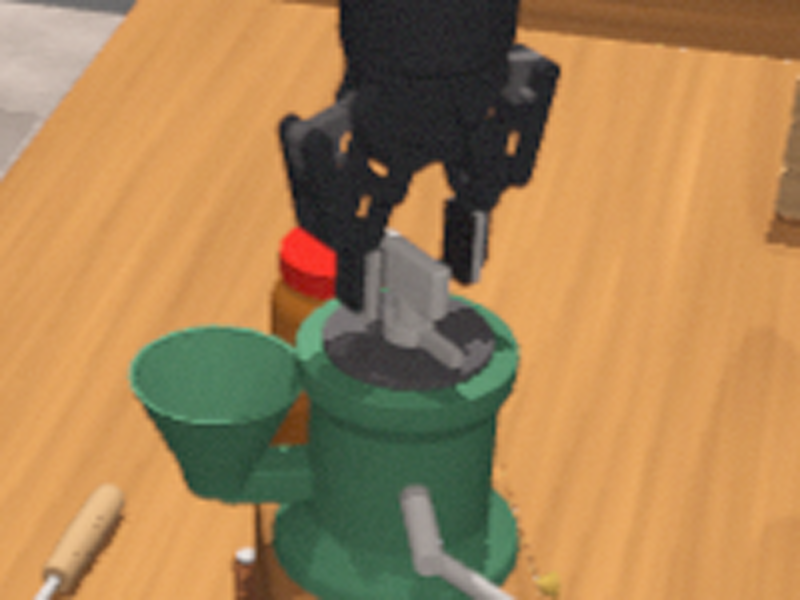

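The picture shows the fingers straddling the wing, at about (355,280) and (465,250) in the crop, with the pointer arm and plate clear below them. Next I'll close.

Request:
{"method": "arm_command", "body": {
  "series": [
    [0,0,0,0],
    [0,0,0,0],
    [0,0,0,0],
    [0,0,0,0],
    [0,0,0,0]
  ],
  "hand": 0.0,
  "grip_force": 25
}}

```text
time: 8.45
ee_pos: [0.5819, -0.0704, 0.2145]
tcp_rot: [-179.9, -0.1, -40.5]
wrist_force: [1.9, 2.8, 7.1]
opening: 0.0114
grasp_force: 24.7
```

Request:
{"method": "arm_command", "body": {
  "series": [
    [0,0,0,0],
    [0,0,0,0],
    [0,0,0,0],
    [0,0,0,0],
    [0,0,0,0]
  ]
}}

```text
time: 8.95
ee_pos: [0.5819, -0.0704, 0.2145]
tcp_rot: [-179.9, -0.1, -40.5]
wrist_force: [1.5, 1.6, 5.5]
opening: 0.0112
grasp_force: 24.7
```

```bash
cat >> h.py <<'E'
def st():
    o=bot.get_obs(); r=R.from_euler('xyz',o['tcp_rot'],degrees=True)
    print('t %.2f'%o['time'],'pos',np.round(o['ee_pos'],4),'rot',np.round(o['tcp_rot'],2),'F',np.round(o['wrist_force'],1),'Ftool',np.round(r.inv().apply(o['wrist_force']),1),'M',np.round(o['torque'],3),'open %.4f grip %.0f'%(o['opening'],o['grasp_force']),'q6 %.1f tau6 %.3f'%(o['q'][5],o['joint_efforts'][5]))
E
python3 -c "
from h import *
st()"
```

```text
t 8.95 pos [ 0.5819 -0.0704  0.2145] rot [-1.799e+02 -1.000e-01 -4.053e+01] F [1.5 1.6 5.5] Ftool [ 0.1 -2.2 -5.4] M [ 0.43  -0.347 -0.032] open 0.0112 grip 25 q6 -146.4 tau6 -0.023
```

Request:
{"method": "arm_command", "body": {
  "series": [
    [0,0,0,0.02],
    [0,0,0,0.05],
    [0,0,0,0.1],
    [0,0,0,0.15],
    [0,0,0,0.2]
  ]
}}

```text
time: 9.45
ee_pos: [0.5816, -0.0707, 0.2145]
tcp_rot: [-179.9, -0.1, -52.1]
wrist_force: [-0.3, -0.6, 6.7]
opening: 0.0114
grasp_force: 24.7
```

```bash
python3 -c "
from h import *
st()"
```

```text
t 9.45 pos [ 0.5816 -0.0707  0.2145] rot [-1.7993e+02 -8.0000e-02 -5.2110e+01] F [-0.3 -0.6  6.7] Ftool [ 0.3  0.6 -6.7] M [0.047 0.097 0.038] open 0.0114 grip 25 q6 -134.8 tau6 -0.776
```

Request:
{"method": "arm_command", "body": {
  "series": [
    [0,0,0,0.07],
    [0,0,0,0.14],
    [0,0,0,0.21],
    [0,0,0,0.28],
    [0,0,0,0.35]
  ]
}}

```text
time: 9.95
ee_pos: [0.581, -0.071, 0.2145]
tcp_rot: [-180.0, -0.1, -72.2]
wrist_force: [-3.6, -1.4, 7.6]
opening: 0.0111
grasp_force: 24.9
```

```bash
python3 -c "
from h import *
st()"
```

```text
t 9.95 pos [ 0.581  -0.071   0.2145] rot [-1.7998e+02 -7.0000e-02 -7.2230e+01] F [-3.6 -1.4  7.6] Ftool [ 0.3  3.9 -7.6] M [-0.21   0.749  0.109] open 0.0111 grip 25 q6 -114.7 tau6 -1.095
```

Request:
{"method": "arm_command", "body": {
  "series": [
    [0,0,0,0.07],
    [0,0,0,0.14],
    [0,0,0,0.21],
    [0,0,0,0.28],
    [0,0,0,0.35]
  ]
}}

```text
time: 10.45
ee_pos: [0.5803, -0.0711, 0.2144]
tcp_rot: [180.0, -0.1, -92.3]
wrist_force: [-8.6, -2.1, 8.2]
opening: 0.0117
grasp_force: 25.1
```

```bash
python3 -c "
from h import *
st()
for n in('top','side'):
    c=cam(n)
    for t in('wing','pointer'): print(n,t,[(np.round(atz(c,d['location'],H[t]),4),round(d['confidence'],2)) for d in bot.mark_of(n,t)[:1]])"
```

```text
t 10.45 pos [ 0.5803 -0.0711  0.2144] rot [ 1.7996e+02 -7.0000e-02 -9.2290e+01] F [-8.6 -2.1  8.2] Ftool [ 2.4  8.5 -8.2] M [-0.344  1.568  0.059] open 0.0117 grip 25 q6 -94.7 tau6 -1.087
top wing [(array([ 0.5844, -0.0692,  0.227 ]), 0.6)]
top pointer [(array([ 0.5869, -0.0367,  0.2   ]), 0.61)]
side wing [(array([ 0.5846, -0.0776,  0.227 ]), 0.75)]
side pointer [(array([ 0.5826, -0.0319,  0.2   ]), 0.5)]
```

Request:
{"method": "arm_command", "body": {
  "series": [
    [-0.0005,0.0005,0,0.02],
    [-0.001,0.001,0,0.05],
    [-0.001,0.001,0,0.09],
    [-0.001,0.001,0,0.13],
    [-0.001,0.001,0,0.15]
  ],
  "grip_force": 20
}}

```text
time: 11.25
ee_pos: [0.5799, -0.0709, 0.2145]
tcp_rot: [-179.9, -0.2, -100.8]
wrist_force: [-3.8, -5.9, 7.2]
opening: 0.0113
grasp_force: 24.9
```

```bash
cat >s.py <<'E'
from h import *
st()
E
python3 s.py
```

```text
t 11.25 pos [ 0.5799 -0.0709  0.2145] rot [-1.7995e+02 -1.5000e-01 -1.0084e+02] F [-3.8 -5.9  7.2] Ftool [ 6.6  2.6 -7.2] M [-1.223  0.928  0.055] open 0.0113 grip 25 q6 -86.1 tau6 -0.017
```

Request:
{"method": "arm_command", "body": {
  "series": [
    [0,0,0,0.01],
    [0,0,0,0.02],
    [0,0,0,0.03],
    [0,0,0,0.04],
    [0,0,0,0.04]
  ]
}}

```text
time: 11.75
ee_pos: [0.5798, -0.0709, 0.2144]
tcp_rot: [-180.0, -0.2, -103.1]
wrist_force: [-4.6, -5.7, 7.7]
opening: 0.0111
grasp_force: 24.9
```

```bash
python3 s.py
```

```text
t 11.75 pos [ 0.5798 -0.0709  0.2144] rot [-1.7996e+02 -1.5000e-01 -1.0307e+02] F [-4.6 -5.7  7.7] Ftool [ 6.6  3.2 -7.7] M [-1.162  0.929  0.026] open 0.0111 grip 25 q6 -83.8 tau6 0.155
```

Request:
{"method": "arm_command", "body": {
  "series": [
    [0,0,0,0.0],
    [0.0005,0.0003,0,0.015],
    [0.0005,0.0003,0,0.03],
    [0.0005,0.0003,0,0.045],
    [0.0005,0.0003,0,0.05]
  ],
  "grip_force": 20,
  "hand": 0.001
}}

```text
time: 12.25
ee_pos: [0.5796, -0.0709, 0.2145]
tcp_rot: [-179.9, -0.1, -105.9]
wrist_force: [-3.4, -4.0, 7.8]
opening: 0.0113
grasp_force: 24.9
```

```bash
python3 s.py
```

```text
t 12.25 pos [ 0.5796 -0.0709  0.2145] rot [-1.7993e+02 -1.0000e-01 -1.0592e+02] F [-3.4 -4.   7.8] Ftool [ 4.8  2.2 -7.8] M [-0.799  0.689  0.047] open 0.0113 grip 25 q6 -81.0 tau6 0.100
```

Request:
{"method": "arm_command", "body": {
  "series": [
    [0,0,0,0.013],
    [0,0,0,0.026],
    [0,0,0,0.039],
    [0,0,0,0.05],
    [0,0,0,0.05]
  ]
}}

```text
time: 12.75
ee_pos: [0.5795, -0.0709, 0.2144]
tcp_rot: [-179.9, -0.1, -108.8]
wrist_force: [-3.9, -3.9, 7.4]
opening: 0.0108
grasp_force: 24.9
```

```bash
python3 s.py
```

```text
t 12.75 pos [ 0.5795 -0.0709  0.2144] rot [-1.7994e+02 -1.0000e-01 -1.0878e+02] F [-3.9 -3.9  7.4] Ftool [ 5.   2.4 -7.4] M [-0.779  0.734 -0.003] open 0.0108 grip 25 q6 -78.1 tau6 0.167
```

Request:
{"method": "arm_command", "body": {
  "series": [
    [0,0,0,0.013],
    [0,0,0,0.026],
    [0,0,0,0.039],
    [0,0,0,0.05],
    [0,0,0,0.05]
  ]
}}

```text
time: 13.25
ee_pos: [0.5795, -0.0708, 0.2145]
tcp_rot: [-179.9, -0.1, -111.6]
wrist_force: [-4.7, -4.1, 7.2]
opening: 0.0108
grasp_force: 24.9
```

```bash
python3 s.py
```

```text
t 13.25 pos [ 0.5795 -0.0708  0.2145] rot [-1.7994e+02 -9.0000e-02 -1.1164e+02] F [-4.7 -4.1  7.2] Ftool [ 5.6  2.8 -7.2] M [-0.749  0.864  0.043] open 0.0108 grip 25 q6 -75.3 tau6 0.167
```

Request:
{"method": "arm_command", "body": {
  "series": [
    [0,0,0,0.013],
    [0,0,0,0.026],
    [0,0,0,0.039],
    [0,0,0,0.05],
    [0,0,0,0.05]
  ]
}}

```text
time: 13.75
ee_pos: [0.5794, -0.0708, 0.2145]
tcp_rot: [-180.0, -0.1, -114.5]
wrist_force: [-4.9, -4.1, 8.1]
opening: 0.011
grasp_force: 24.9
```

```bash
python3 s.py
```

```text
t 13.75 pos [ 0.5794 -0.0708  0.2145] rot [-1.7995e+02 -9.0000e-02 -1.1451e+02] F [-4.9 -4.1  8.1] Ftool [ 5.8  2.8 -8.1] M [-0.661  0.995  0.046] open 0.0110 grip 25 q6 -72.4 tau6 0.178
```

Request:
{"method": "arm_command", "body": {
  "series": [
    [0,0,0,0.013],
    [0,0,0,0.026],
    [0,0,0,0.039],
    [0,0,0,0.05],
    [0,0,0,0.05]
  ]
}}

```text
time: 14.25
ee_pos: [0.5793, -0.0708, 0.2144]
tcp_rot: [-180.0, -0.1, -117.4]
wrist_force: [-4.7, -3.0, 8.3]
opening: 0.0109
grasp_force: 24.9
```

```bash
python3 s.py
```

```text
t 14.25 pos [ 0.5793 -0.0708  0.2144] rot [-1.7996e+02 -9.0000e-02 -1.1737e+02] F [-4.7 -3.   8.3] Ftool [ 4.9  2.7 -8.3] M [-0.675  1.077  0.034] open 0.0109 grip 25 q6 -69.5 tau6 0.182
```

Request:
{"method": "arm_command", "body": {
  "series": [
    [0,0,0,0.013],
    [0,0,0,0.026],
    [0,0,0,0.039],
    [0,0,0,0.05],
    [0,0,0,0.05]
  ]
}}

```text
time: 14.75
ee_pos: [0.5792, -0.0707, 0.2145]
tcp_rot: [-180.0, -0.1, -120.2]
wrist_force: [-5.8, -1.6, 7.7]
opening: 0.0116
grasp_force: 25.0
```

```bash
python3 s.py
```

```text
t 14.75 pos [ 0.5792 -0.0707  0.2145] rot [-1.7996e+02 -9.0000e-02 -1.2023e+02] F [-5.8 -1.6  7.7] Ftool [ 4.3  4.2 -7.7] M [-0.559  1.158  0.03 ] open 0.0116 grip 25 q6 -66.7 tau6 0.186
```

Request:
{"method": "arm_command", "body": {
  "series": [
    [0,0,0,0.013],
    [0,0,0,0.026],
    [0,0,0,0.039],
    [0,0,0,0.05],
    [0,0,0,0.05]
  ]
}}

```text
time: 15.25
ee_pos: [0.5791, -0.0707, 0.2144]
tcp_rot: [-180.0, -0.1, -123.1]
wrist_force: [-5.9, -2.2, 8.1]
opening: 0.0113
grasp_force: 25.0
```

```bash
python3 s.py
```

```text
t 15.25 pos [ 0.5791 -0.0707  0.2144] rot [-1.7997e+02 -9.0000e-02 -1.2310e+02] F [-5.9 -2.2  8.1] Ftool [ 5.1  3.8 -8.1] M [-0.517  1.234  0.079] open 0.0113 grip 25 q6 -63.8 tau6 0.188
```

Request:
{"method": "arm_command", "body": {
  "series": [
    [0,0,0,0.013],
    [0,0,0,0.026],
    [0,0,0,0.039],
    [0,0,0,0.05],
    [0,0,0,0.05]
  ]
}}

```text
time: 15.75
ee_pos: [0.579, -0.0706, 0.2144]
tcp_rot: [-180.0, -0.1, -126.0]
wrist_force: [-7.0, -1.6, 8.7]
opening: 0.0114
grasp_force: 25.0
```

```bash
python3 s.py
```

```text
t 15.75 pos [ 0.579  -0.0706  0.2144] rot [-1.7998e+02 -9.0000e-02 -1.2596e+02] F [-7.  -1.6  8.7] Ftool [ 5.4  4.7 -8.7] M [-0.4    1.342  0.063] open 0.0114 grip 25 q6 -61.0 tau6 0.190
```

Request:
{"method": "arm_command", "body": {
  "series": [
    [0.0002,0.0003,0,0.013],
    [0.0004,0.0006,0,0.026],
    [0.0004,0.0006,0,0.039],
    [0.0004,0.0006,0,0.05],
    [0.0004,0.0006,0,0.05]
  ]
}}

```text
time: 16.25
ee_pos: [0.5788, -0.0706, 0.2145]
tcp_rot: [-179.9, -0.0, -128.8]
wrist_force: [-3.6, -2.0, 7.7]
opening: 0.0113
grasp_force: 24.9
```

```bash
python3 s.py
```

```text
t 16.25 pos [ 0.5788 -0.0706  0.2145] rot [-1.7993e+02 -4.0000e-02 -1.2882e+02] F [-3.6 -2.   7.7] Ftool [ 3.8  1.5 -7.7] M [-0.453  0.713  0.08 ] open 0.0113 grip 25 q6 -58.1 tau6 0.185
```

Request:
{"method": "arm_command", "body": {
  "series": [
    [0,0,0,0.013],
    [0,0,0,0.026],
    [0,0,0,0.039],
    [0,0,0,0.05],
    [0,0,0,0.05]
  ]
}}

```text
time: 16.75
ee_pos: [0.5788, -0.0705, 0.2145]
tcp_rot: [-179.9, -0.0, -131.7]
wrist_force: [-4.0, -2.1, 7.7]
opening: 0.0112
grasp_force: 24.9
```

```bash
python3 s.py
```

```text
t 16.75 pos [ 0.5788 -0.0705  0.2145] rot [-1.7994e+02 -4.0000e-02 -1.3168e+02] F [-4.  -2.1  7.7] Ftool [ 4.2  1.5 -7.7] M [-0.319  0.834  0.09 ] open 0.0112 grip 25 q6 -55.2 tau6 0.186
```

Request:
{"method": "arm_command", "body": {
  "series": [
    [0,0,0,0.013],
    [0,0,0,0.026],
    [0,0,0,0.039],
    [0,0,0,0.05],
    [0,0,0,0.05]
  ]
}}

```text
time: 17.25
ee_pos: [0.5787, -0.0704, 0.2144]
tcp_rot: [-179.9, -0.0, -134.5]
wrist_force: [-4.1, -2.0, 7.5]
opening: 0.0114
grasp_force: 24.9
```

```bash
python3 s.py
```

```text
t 17.25 pos [ 0.5787 -0.0704  0.2144] rot [-1.7995e+02 -4.0000e-02 -1.3454e+02] F [-4.1 -2.   7.5] Ftool [ 4.3  1.5 -7.5] M [-0.297  0.941  0.019] open 0.0114 grip 25 q6 -52.4 tau6 0.187
```

Request:
{"method": "arm_command", "body": {
  "series": [
    [0,0,0,0.013],
    [0,0,0,0.026],
    [0,0,0,0.039],
    [0,0,0,0.05],
    [0,0,0,0.05]
  ]
}}

```text
time: 17.75
ee_pos: [0.5786, -0.0704, 0.2145]
tcp_rot: [-180.0, -0.0, -137.4]
wrist_force: [-5.4, -1.2, 6.7]
opening: 0.0115
grasp_force: 24.9
```

```bash
python3 s.py
```

```text
t 17.75 pos [ 0.5786 -0.0704  0.2145] rot [-1.7995e+02 -4.0000e-02 -1.3741e+02] F [-5.4 -1.2  6.7] Ftool [ 4.8  2.8 -6.7] M [-0.136  0.996  0.075] open 0.0115 grip 25 q6 -49.5 tau6 0.189
```

Request:
{"method": "arm_command", "body": {
  "series": [
    [0,0,0,0.013],
    [0,0,0,0.026],
    [0,0,0,0.039],
    [0,0,0,0.05],
    [0,0,0,0.05]
  ]
}}

```text
time: 18.25
ee_pos: [0.5785, -0.0703, 0.2145]
tcp_rot: [-180.0, -0.0, -140.3]
wrist_force: [-6.3, -0.2, 7.8]
opening: 0.0111
grasp_force: 24.9
```

```bash
python3 s.py
```

```text
t 18.25 pos [ 0.5785 -0.0703  0.2145] rot [-1.7997e+02 -4.0000e-02 -1.4027e+02] F [-6.3 -0.2  7.8] Ftool [ 5.   3.9 -7.8] M [-0.093  1.136  0.036] open 0.0111 grip 25 q6 -46.6 tau6 0.190
```

Request:
{"method": "arm_command", "body": {
  "series": [
    [0.0002,0.0002,0,0.013],
    [0.0004,0.0003,0,0.026],
    [0.0004,0.0003,0,0.039],
    [0.0004,0.0003,0,0.05],
    [0.0004,0.0003,0,0.05]
  ]
}}

```text
time: 18.75
ee_pos: [0.5784, -0.0702, 0.2145]
tcp_rot: [-179.9, 0.0, -143.1]
wrist_force: [-3.8, 0.2, 6.9]
opening: 0.0112
grasp_force: 24.9
```

```bash
python3 s.py
```

```text
t 18.75 pos [ 0.5784 -0.0702  0.2145] rot [-1.7995e+02  1.0000e-02 -1.4313e+02] F [-3.8  0.2  6.9] Ftool [ 2.9  2.4 -6.9] M [-0.056  0.681  0.049] open 0.0112 grip 25 q6 -43.8 tau6 0.187
```

Request:
{"method": "arm_command", "body": {
  "series": [
    [0,0,0,0.013],
    [0,0,0,0.026],
    [0,0,0,0.039],
    [0,0,0,0.05],
    [0,0,0,0.05]
  ]
}}

```text
time: 19.25
ee_pos: [0.5783, -0.0701, 0.2145]
tcp_rot: [-180.0, 0.0, -146.0]
wrist_force: [-3.5, -0.0, 8.1]
opening: 0.0114
grasp_force: 24.9
```

```bash
python3 s.py
```

```text
t 19.25 pos [ 0.5783 -0.0701  0.2145] rot [-1.7996e+02  1.0000e-02 -1.4599e+02] F [-3.5 -0.   8.1] Ftool [ 2.9  1.9 -8.1] M [0.057 0.773 0.038] open 0.0114 grip 25 q6 -40.9 tau6 0.188
```

Request:
{"method": "arm_command", "body": {
  "series": [
    [0,0,0,0.013],
    [0,0,0,0.026],
    [0,0,0,0.039],
    [0,0,0,0.05],
    [0,0,0,0.05]
  ]
}}

```text
time: 19.75
ee_pos: [0.5783, -0.07, 0.2144]
tcp_rot: [-180.0, 0.0, -148.8]
wrist_force: [-3.9, 0.4, 7.4]
opening: 0.0111
grasp_force: 24.9
```

```bash
python3 s.py
```

```text
t 19.75 pos [ 0.5783 -0.07    0.2144] rot [-1.7997e+02  1.0000e-02 -1.4884e+02] F [-3.9  0.4  7.4] Ftool [ 3.2  2.4 -7.4] M [0.151 0.766 0.057] open 0.0111 grip 25 q6 -38.1 tau6 0.230
```

Request:
{"method": "arm_command", "body": {
  "series": [
    [0,0,0,0.005],
    [0,0,0,0.01],
    [0,0,0,0.015],
    [0,0,0,0.02],
    [0,0,0,0.02]
  ]
}}

```text
time: 20.25
ee_pos: [0.5783, -0.07, 0.2144]
tcp_rot: [-180.0, 0.0, -150.0]
wrist_force: [-4.5, 0.9, 7.3]
opening: 0.0113
grasp_force: 24.9
```

```bash
python3 s.py
```

```text
t 20.25 pos [ 0.5783 -0.07    0.2144] rot [-1.7998e+02  1.0000e-02 -1.4997e+02] F [-4.5  0.9  7.3] Ftool [ 3.4  3.  -7.3] M [0.15  0.854 0.097] open 0.0113 grip 25 q6 -36.9 tau6 0.189
```

```bash
cat >>h.py <<'E'
def mz(n=5):
    L=[]
    for i in range(n):
        bot.camera('top'); o=bot.get_obs(); L.append([o['torque'][2],o['joint_efforts'][5]])
    L=np.array(L); print('Mz',np.round(L[:,0],3),'mean %.3f'%L[:,0].mean(),'tau6',np.round(L[:,1],3))
E
python3 -c "
from h import *
mz()"
```

```text
Mz [0.106 0.113 0.114 0.117 0.135] mean 0.117 tau6 [0.151 0.135 0.131 0.13  0.13 ]
```

Request:
{"method": "arm_command", "body": {
  "series": [
    [0,0,0,0.005],
    [0,0,0,0.01],
    [0,0,0,0.015],
    [0,0,0,0.02],
    [0,0,0,0.02]
  ]
}}

```text
time: 21.0
ee_pos: [0.5783, -0.07, 0.2145]
tcp_rot: [-180.0, 0.0, -151.1]
wrist_force: [-4.2, 1.7, 7.0]
opening: 0.0111
grasp_force: 25.8
```

```bash
python3 -c "
from h import *
st();mz(3)"
```

```text
t 21.00 pos [ 0.5783 -0.07    0.2145] rot [-1.7998e+02  1.0000e-02 -1.5111e+02] F [-4.2  1.7  7. ] Ftool [ 2.8  3.5 -7. ] M [0.248 0.866 0.226] open 0.0111 grip 26 q6 -35.8 tau6 0.262
Mz [0.188 0.192 0.212] mean 0.197 tau6 [0.222 0.206 0.202]
```

The torque is climbing while the TCP stays put, so the stop has been reached. I'll tighten gently to about 0.30 N m.

Request:
{"method": "arm_command", "body": {
  "series": [
    [0,0,0,0.007],
    [0,0,0,0.014],
    [0,0,0,0.022],
    [0,0,0,0.022],
    [0,0,0,0.022]
  ]
}}

```text
time: 21.65
ee_pos: [0.5782, -0.0699, 0.2145]
tcp_rot: [-180.0, 0.0, -152.4]
wrist_force: [-4.8, 0.7, 8.3]
opening: 0.0114
grasp_force: 29.1
```

```bash
python3 -c "
from h import *
st();mz(4)"
```

```text
t 21.65 pos [ 0.5782 -0.0699  0.2145] rot [-1.7998e+02  1.0000e-02 -1.5235e+02] F [-4.8  0.7  8.3] Ftool [ 3.9  2.8 -8.3] M [0.262 0.906 0.329] open 0.0114 grip 29 q6 -34.5 tau6 0.368
Mz [0.351 0.308 0.367 0.371] mean 0.349 tau6 [0.361 0.36  0.36  0.36 ]
```

Request:
{"method": "arm_command", "body": {
  "series": [
    [0,0,0,-0.008],
    [0,0,0,-0.008],
    [0,0,0,-0.008],
    [0,0,0,-0.008],
    [0,0,0,-0.008]
  ]
}}

```text
time: 22.35
ee_pos: [0.5783, -0.0699, 0.2145]
tcp_rot: [-180.0, 0.0, -151.9]
wrist_force: [-4.2, 0.9, 7.9]
opening: 0.011
grasp_force: 27.2
```

```bash
python3 -c "
from h import *
st();mz(6)"
```

```text
t 22.35 pos [ 0.5783 -0.0699  0.2145] rot [-1.7998e+02  1.0000e-02 -1.5189e+02] F [-4.2  0.9  7.9] Ftool [ 3.3  2.8 -7.9] M [0.227 0.937 0.303] open 0.0110 grip 27 q6 -35.0 tau6 0.315
Mz [0.311 0.337 0.354 0.316 0.302 0.302] mean 0.321 tau6 [0.315 0.315 0.315 0.315 0.315 0.315]
```

The screw has been held finger-tight at about 0.32 N m for over 0.8 s. Next is the back-off of 90°, plus about 3.9° to take up the windup in the grip. The TCP follows the small grip offset circle.

Request:
{"method": "arm_command", "body": {
  "series": [
    [0,-0.0002,0,-0.08],
    [0,-0.0004,0,-0.2],
    [-0.0001,-0.0007,0,-0.32],
    [-0.0002,-0.0009,0,-0.44],
    [-0.0003,-0.0011,0,-0.55]
  ]
}}

```text
time: 23.15
ee_pos: [0.5791, -0.0709, 0.2145]
tcp_rot: [-180.0, -0.0, -120.1]
wrist_force: [-3.7, 1.6, 8.0]
opening: 0.0115
grasp_force: 24.9
```

Request:
{"method": "arm_command", "body": {
  "series": [
    [0,-0.0002,0,-0.11],
    [0,-0.0005,0,-0.22],
    [-0.0001,-0.0007,0,-0.33],
    [-0.0002,-0.0009,0,-0.44],
    [-0.0003,-0.0011,0,-0.55]
  ]
}}

```text
time: 23.65
ee_pos: [0.5803, -0.0712, 0.2145]
tcp_rot: [-180.0, -0.0, -88.6]
wrist_force: [-3.7, 1.0, 8.1]
opening: 0.011
grasp_force: 24.8
```

Request:
{"method": "arm_command", "body": {
  "series": [
    [0,-0.0002,0,-0.11],
    [0,-0.0005,0,-0.22],
    [-0.0001,-0.0007,0,-0.33],
    [-0.0002,-0.0009,0,-0.44],
    [-0.0003,-0.0011,0,-0.52]
  ]
}}

```text
time: 24.15
ee_pos: [0.5815, -0.0708, 0.2145]
tcp_rot: [-180.0, -0.0, -58.9]
wrist_force: [-3.0, 0.9, 7.9]
opening: 0.0111
grasp_force: 24.9
```

```bash
python3 -c "
from h import *
st();mz(3)"
```

```text
t 24.15 pos [ 0.5815 -0.0708  0.2145] rot [-1.7997e+02 -4.0000e-02 -5.8860e+01] F [-3.   0.9  7.9] Ftool [-2.3  2.1 -7.9] M [ 0.211  0.651 -0.093] open 0.0111 grip 25 q6 -128.1 tau6 0.883
Mz [-0.016 -0.035  0.051] mean -0.000 tau6 [ 0.535 -1.042 -0.363]
```

```bash
python3 -c "
from h import *
mz(4);st()"
```

```text
Mz [ 0.023  0.012 -0.017  0.035] mean 0.013 tau6 [-0.085 -0.01   0.008  0.012]
t 24.50 pos [ 0.5815 -0.0708  0.2145] rot [-1.7997e+02 -4.0000e-02 -5.9100e+01] F [-2.8  0.9  7.6] Ftool [-2.2  1.9 -7.6] M [0.141 0.553 0.035] open 0.0113 grip 25 q6 -127.8 tau6 0.012
```

Request:
{"method": "arm_command", "body": {
  "series": [
    [0,0,0,0],
    [0,0,0,0],
    [0,0,0,0],
    [0,0,0,0],
    [0,0,0,0]
  ],
  "hand": 0.05
}}

```text
time: 25.0
ee_pos: [0.5817, -0.0708, 0.2131]
tcp_rot: [180.0, 0.0, -59.1]
wrist_force: [-0.8, -0.3, -0.1]
opening: 0.0499
grasp_force: 0.0
```

Request:
{"method": "arm_command", "body": {
  "series": [
    [0,0,-0.01,0],
    [0,0,-0.03,0],
    [0,0,-0.06,0],
    [0,0,-0.1,0],
    [0,0,-0.13,0]
  ]
}}

```text
time: 25.5
ee_pos: [0.5813, -0.0707, 0.3464]
tcp_rot: [-179.9, -0.1, -59.1]
wrist_force: [-0.0, 0.7, 0.7]
opening: 0.0499
grasp_force: 0.0
```

Request:
{"method": "arm_command", "body": {
  "series": [
    [0.03,0,-0.02,0],
    [0.07,0,-0.02,0],
    [0.11,0,-0.02,0],
    [0.15,0,-0.02,0],
    [0.19,0,-0.02,0]
  ]
}}

```text
time: 26.0
ee_pos: [0.6653, -0.2294, 0.3461]
tcp_rot: [-179.7, -0.4, -59.1]
wrist_force: [1.0, -0.1, 0.8]
opening: 0.0501
grasp_force: 0.0
```

```bash
python3 - <<'E'
from h import *
st()
t=cam('top');s=cam('side')
f=lambda i:cv2.resize(i,(400,600),interpolation=cv2.INTER_CUBIC)
cv2.imwrite('pics/end.png',np.hstack([f(t['color'][205:301,340:404]),f(s['color'][150:246,337:401])]))
for n,c in(('top',t),('side',s)):
    for k in H: print(n,k,[(np.round(atz(c,d['location'],H[k]),4),round(d['confidence'],2)) for d in bot.mark_of(n,k)[:1]])
a=np.array([.5805,-.07,0])
for y in (80,85,90,49-90+0,-41,-10,0,-5): pass
E
```

```text
t 26.00 pos [ 0.6653 -0.2294  0.3461] rot [-179.66   -0.38  -59.05] F [ 1.  -0.1  0.8] Ftool [ 0.6 -0.8 -0.8] M [-0.038 -0.041  0.007] open 0.0501 grip 0 q6 -140.0 tau6 0.822
top mill [(array([ 0.5843, -0.0673, -0.    ]), 0.55)]
top screw [(array([ 0.582 , -0.0725,  0.19  ]), 0.55)]
top wing [(array([ 0.5533, -0.0377,  0.227 ]), 0.7)]
top pointer [(array([ 0.565 , -0.0357,  0.2   ]), 0.63)]
top ring [(array([ 0.579 , -0.0735,  0.19  ]), 0.91)]
top jar []
top bowl [(array([0.6067, 0.1563, 0.    ]), 0.65)]
top spoon [(array([ 0.76  , -0.0654,  0.    ]), 0.82)]
side mill [(array([ 0.5874, -0.0706,  0.    ]), 0.91)]
side screw [(array([ 0.5833, -0.0632,  0.19  ]), 0.62)]
side wing [(array([ 0.5827, -0.0694,  0.227 ]), 0.6)]
side pointer [(array([ 0.563 , -0.0331,  0.2   ]), 0.85)]
side ring [(array([ 0.5783, -0.0639,  0.19  ]), 0.82)]
side jar [(array([ 0.6594, -0.2461,  0.    ]), 0.57)]
side bowl [(array([0.6066, 0.1681, 0.    ]), 0.96)]
side spoon [(array([ 0.7648, -0.0663,  0.    ]), 0.9)]
```

View pics/end.png

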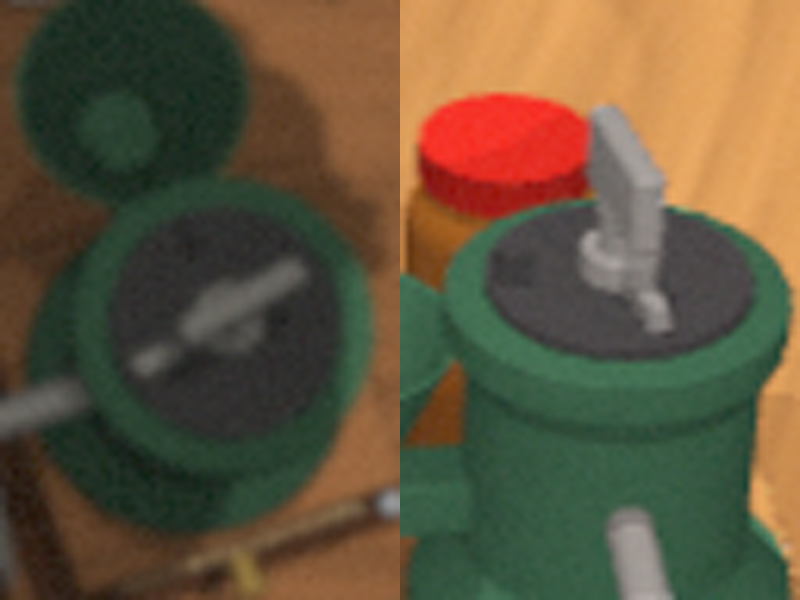

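The end picture shows the fingers clear of the mill. The pointer tip is near (145,365) in the left crop and (658,325) in the right crop. The dark tab is faint near (190,245) left and (515,268) right. I'll check the angles numerically.

```bash
python3 - <<'E'
from h import *
t=cam('top');s=cam('side')
k=6.25
T=lambda u,v:(340+u/k,205+v/k); S=lambda u,v:(337+(u-400)/k,150+v/k)
a=np.array([.5803,-.0695,0])
ang=lambda d:round(float(np.degrees(np.arctan2(d[1],d[0]))),1)
w=atz(t,T(188,330),.24)-atz(t,T(303,270),.24); print('wing top',ang(w))
w=atz(s,S(648,180),.24)-atz(s,S(603,110),.24); print('wing side',ang(w))
for n,c,p in(('top ptr',t,T(140,369)),('side ptr',s,S(658,325)),('top tab',t,T(188,245)),('side tab',s,S(515,262))):
    d=atz(c,p,.202)-a; print(n,ang(d),np.linalg.norm(d[:2]))
for y in(20,25,30,35,40):
    X=a+[.031*np.cos(np.radians(y)),.031*np.sin(np.radians(y)),.205]; print(y,((proj(t,X)-[340,205])*k).round(),((proj(s,X)-[337,150])*k+[400,0]).round())
e=lambda im:cv2.createCLAHE(8,(4,4)).apply(cv2.resize(cv2.cvtColor(im,6),(400,600),interpolation=cv2.INTER_CUBIC))
im=[sum(bot.camera(n)['color'].astype(float) for _ in range(8))/8 for n in('top','side')]
g=[np.clip(i*2-40,0,255).astype('uint8') for i in(im[0][205:301,340:404],im[1][150:246,337:401])]
cv2.imwrite('pics/end2.png',np.hstack([e(i) for i in g]))
E
```

```text
wing top 118.2
wing side 120.2
top ptr 121.5 0.03475402961099949
side ptr 115.8 0.04344088861414561
top tab 28.4 0.027572412037361042
side tab 32.8 0.03294345464379878
20 [[196. 229.]] [[516. 240.]]
25 [[189. 232.]] [[518. 245.]]
30 [[182. 236.]] [[520. 250.]]
35 [[175. 240.]] [[523. 254.]]
40 [[169. 245.]] [[527. 259.]]
```

View pics/end2.png

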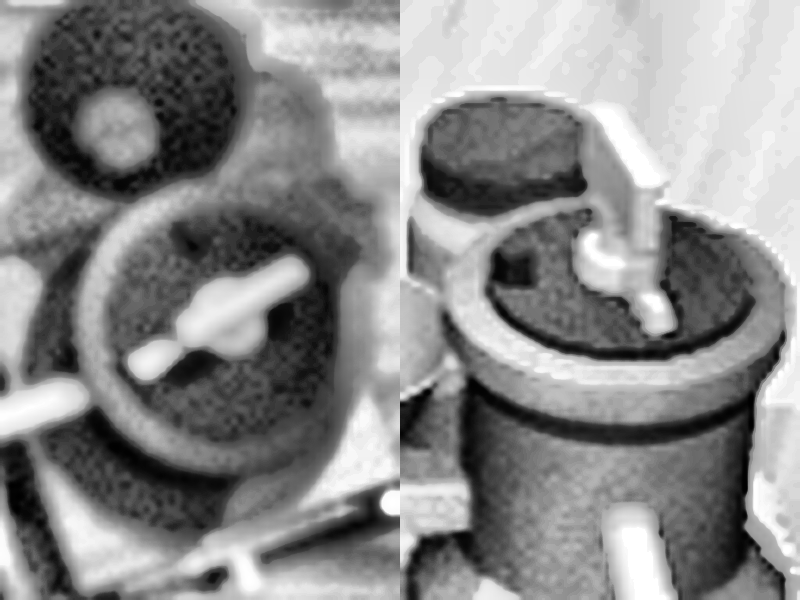

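The enhanced picture shows the tab at (188,240) left and (516,268) right, so the ring yaw is about 30°. The wing yaw is about 119–120°, so the screw is backed off roughly 90°, which agrees with the wrist angles. The arm is clear, so I'm handing in.

```bash
python3 -c "
from h import *
print(bot.job_done())"
```

```text
the job is handed in; nothing more can be done
None
```

The screw was turned clockwise until it bottomed, held finger-tight at about 0.32 N m, backed off about 90° and released; the ring was left marking the bottom, the jar, bowl and spoon were left alone, and the job is handed in (no verdict was returned).

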